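# Fill the cup rack and hold the last tablet cup hole-up

### The arm

A 7-joint arm with a two-finger parallel gripper is mounted at the origin on the work surface. World frame = base frame: x ahead of the robot, y to its left, z up, the work surface at z = 0. Lengths are in m, angles in rad, forces in N, time in s.
With the tool pointing down it reaches from about 0.4 to 0.875 m from the base axis. Payload 4.4 kg.
Tool frame: the origin (TCP) lies at the very end of the fingers, on their centre line; the grasp point (between the pads) lies grip_point_offset behind it (grip_point_offset is the distance from the TCP to the grasp point, in m); z points along the fingers, y is the line along which they close (so a half turn about z gives the same grasp; the last joint's range is limited). The gripper opens to 85 mm and grips with 20 to 120 N. Pads are 22 mm wide; open, the fingers measure 114 mm over their backs; the gripper's body (76 mm by 85 mm) begins 54 mm behind the grasp point. The pads swing forward as they close: fully open they stand 13 mm farther back than shut.
Start: joints at [1.152, 0.628, 0.038, 1.517, -0.027, 0.996, -0.02], TCP at [0.225, -0.61, 0.231] pointing down, gripper open.
Joint ranges: [-3.06, 3.06], [-0.37, 2.12], [-1.25, 1.32], [0.18, 2.47], [-1.1, 4.24], [0.23, 1.98], [-2.94, 2.94]. Speed limits (rad/s): [2.57, 2.57, 3.14, 3.14, 3.14, 3.14, 3.14].

### API

Orientations are given as a unit quaternion [w, x, y, z].
In Python, from bench import * gives the robot as it stands. The module is installed in compiled form; this text tells all that it offers.
- The arm moves only by the tool step_arm, never from a script. Its arguments are lists of equal length, an entry for each row: "translation": the shift along the tool's x, y, z scaled (see below), a list of three; "spin": the turn about the tool's z scaled (see below). In form: {"translation": [[tx, ty, tz], ...], "spin": [spin, ...]}. A call has 1 to 12 rows; each row shifts and turns the commanded pose from where the row before left it, along the tool's axes as they then stand; what a row does not reach is not made up. The controller multiplies each number of a shift by 50 cm and each number of a turn by pi rad. A row lasts 1/8 s, in which the tool goes at most 62.5 mm and 10.7 degrees, less where a joint would pass 70% of its speed; a pose out of reach is approached as far as the arm can. A call with a number of a shift or a turn outside -1 to 1 is refused whole. A call with a gripper value outside its range is refused whole. "jaw" is the opening in per cent of the stroke, from 0 (shut) to 100 (fully open), set as the call begins (left out, the last holds). The fingers move at their own pace and stop on an object; "grip_force" is the grip in N (left out, the last holds). Time passes only in rows, so rows that do not move let the fingers close. It gives the time, the measured TCP pose, the force, the opening and the grip force at its end, in the units of the state.
- sense(): the state, without advancing time (a new reading comes with each control period).
- grab_frame(name): name is "side" or "top" or "wrist"; returns the picture (400x640x3 uint8, red, green, blue); there is no depth.
- camera_info(name): a dict with "fx", "fy", "cx", "cy" (pixels), "eye" and "attitude" of the camera in the world. Camera axes: x right, y up, looking along -z (the intrinsics and any distortion apply to the point x, -y, -z); pixel columns grow to the right and rows downward; lengths in m; the calibration is good to about 2 mm. A picture is of the moment at which its call begins: read the wrist's pose just before it. camera_info takes no time and is no camera call; for the wrist camera it gives the pose at the moment of the call.
- finish_job(): hands the job in; it is judged then, once.
Trained networks look in the newest picture that a camera, given by its name, has taken for a name from the list of things; names that differ only in an ending like _2 or _b are one class to them, and where a whole thing is asked for, a point or a joint stands for the part that bears it (a point fixed in the world has none). Each returns a list of dicts, best first, with "conf" (0 to 1); they miss things now and then, are a little off and sometimes report something else, mostly with a low value. They report only what shows in the picture. A call takes as long as a camera call. They do not tell look-alikes from the thing itself.
- cut_out(camera, target): "region" (400x640 bool, what is visible of it) and "rect" ([left, top, right, bottom] in pixels, round what is visible of it).
The state is a dict: "time": time; "q": joint angles; "qvel": joint speeds; "joint_torque": joint torques, N m; "eef_pos": TCP position; "tcp_rot": TCP orientation; "force": force on the tool from outside, world axes, zero at the start; "wrist_torque": the same for the moment, N m; "width": finger opening in m; "finger_force": force on a finger pad.
Only numpy, scipy, OpenCV 4.12 (cv2) and the standard library are available. Lean on these libraries where they do the work, as an engineer would, in place of code of your own. Each camera call takes 0.05 s, during which the arm holds its last target. There are 200 camera calls.

### The job

The white rack on the dispensing bench has one empty pocket: first seat the spare aluminium cup that stands on the bench fully down in it, hole up, and let go of it. Then pick up the cup that lies on its side, find which end has the hole, turn it hole-up and finish while still holding it upright in the gripper above the middle of the steel tray, clear of it, ready for the half tablets. Leave the other cups, the tray and the other things on the bench where they are.

Things in the scene. Friction and masses are not known exactly. Their poses are not given: they have to be found in the camera images.
- rack: white plastic rack fixed to the bench, 62 (its x) x 220 (its y) x 18 mm high; origin at the centre of its underside, x across the row, y along the row, z up. Four square pockets 50 mm apart along y, each 37 mm square and 14 mm deep (floor 4 mm above the bench), sides parallel to the rack's. Three hold cups, one is empty
- rack_hole0 (a point): centre of the mouth of a rack pocket, level with the rack's top (18 mm above the bench)
- rack_hole1 (a point): centre of the mouth of a rack pocket, level with the rack's top (18 mm above the bench)
- rack_hole2 (a point): centre of the mouth of a rack pocket, level with the rack's top (18 mm above the bench)
- rack_hole3 (a point): centre of the mouth of a rack pocket, level with the rack's top (18 mm above the bench)
- cup1: one of three aluminium cups already seated hole-up in the rack, same shape as spare; origin at the centre of its base, +z towards its mouth; which pockets they sit in varies
- cup2: one of three aluminium cups already seated hole-up in the rack, same shape as spare; origin at the centre of its base, +z towards its mouth; which pockets they sit in varies
- cup3: one of three aluminium cups already seated hole-up in the rack, same shape as spare; origin at the centre of its base, +z towards its mouth; which pockets they sit in varies
- spare: spare aluminium cup standing hole-up on the bench on the robot's side of the rack: a square block 34 x 34 mm and 46 mm tall, 110 g more or less, with a round blind hole 22 mm across and 32 mm deep in its top; origin at the centre of its base, x and y square to its flat sides, +z towards its mouth
- lying: an identical aluminium cup lying on one of its flat sides to the robot's right, its long axis level; one 34 mm square end has the blind hole, the other is solid, and from above the two look alike. Origin at the centre of the solid end (17 mm above the bench while it lies); its +z axis runs from there along the 46 mm length to the mouth, so it shows where the hole faces, which is any compass direction
- tray: loose shallow steel tray on the robot's left, 140 (x) x 200 (y) x 18 mm high with 3 mm walls; origin at the centre of its underside
- splitter: red plastic lever pill splitter, 160 x 70 mm and 70 mm high, loose; origin at the middle of its underside; bystander
- dropper: amber glass dropper bottle with rubber bulb, 36 mm across, 104 mm high; origin under its centre; bystander
- vial: blue vial with a white cap, 36 mm across, 64 mm high; origin under its centre; bystander
- tin: round flat aluminium tin, 72 mm across, 26 mm high; origin under its centre; bystander
There are look-alikes about, which are no part of the job. What is shaped like the lying but green is not meant.

How it is judged:
On the way, in this order (a step that is already met when the one before it is completed fails the run):
1. the spare cup is seated hole-up in the empty pocket and let go ((horizontal distance between spare and rack_hole0 below 0.006 m or horizontal distance between spare and rack_hole1 below 0.006 m or horizontal distance between spare and rack_hole2 below 0.006 m or horizontal distance between spare and rack_hole3 below 0.006 m) and height (world z) of spare below 0.008 m and angle between spare's own z axis and vertical below 0.12 rad and contact force between the fingers and spare below 0.2 N), for 0.2 s.
2. the lying cup is held hole-up, off the bench (angle between lying's own z axis and vertical below 0.3 rad and height (world z) of lying above 0.04 m and contact force between the fingers and lying above 0.5 N), for 0.2 s.
At the end, for the whole second after the job is handed in: Spare hole-up on the pocket floor (4 mm), within 6 mm of its centre, tilt under 0.12 rad, let go. Other cup in the fingers, mouth up within 0.3 rad, base over 40 mm above the bench and within 55 mm sideways of the tray centre, off the tray, still (all of step 1 and all of step 2 and horizontal distance between lying and tray below 0.055 m and contact force between lying and tray below 0.1 N and linear speed of lying below 0.03 m/s); the arm keeps its last pose, push and grip.
It fails at once if a cup already in the rack is moved more than 12 mm (distance of any of cup1, cup2, cup3 from where it was at the start of the episode above 0.012 m).
It fails at once if the tray is moved more than 30 mm (distance of tray from where it was at the start of the episode above 0.03 m).
It fails at once if a bystander is moved more than 30 mm or knocked over (distance of any of splitter, dropper, vial, tin from where it was at the start of the episode above 0.03 m or angle between any of dropper, vial's own z axis and vertical above 0.5 rad).
It also fails if it takes over 58 s, if anything falls off the work surface, if the arm or the gripper's body presses on something with over 40 N, if the wrist force passes 120 N, or if a joint passes its speed limit or range.

## Working session

There is one attempt and no reset: what is moved stays moved. The work goes in short steps, Python scripts to look and compute and a tool call to move; the robot and the scene stay as the last step left them, time stands still between calls to the robot, and variables do not carry over. Pictures are saved under pics/ and viewed, at most 10 in all, crops included, and the job is handed in when it is done.

Besides the shell and the picture viewer there is one more tool, called as name([rows], argument=value, ...), one row to a line, values as JSON. step_arm: Moves the arm, as the interface text tells. Its arguments: {"type":"object","properties":{"translation":{"type":"array"},"spin":{"type":"array"},"jaw":{"type":"number"},"grip_force":{"type":"number"}},"required":["translation","spin"]}

```bash
mkdir -p pics
cat > h.py <<'E'
from bench import *
import numpy as np, cv2
from scipy.spatial.transform import Rotation as R
def rot(q): return R.from_quat([q[1],q[2],q[3],q[0]]).as_matrix()
def att(c):
    a=np.array(c["attitude"]); return a if a.shape==(3,3) else rot(a)
def world(c,u,v,z):
    d=np.array([(u-c["cx"])/c["fx"],-(v-c["cy"])/c["fy"],-1.]); d=att(c)@d
    e=np.array(c["eye"]); return e+d*(z-e[2])/d[2]
def proj(c,p):
    d=att(c).T@(np.array(p)-c["eye"]); return np.array([c["cx"]+c["fx"]*d[0]/-d[2], c["cy"]-c["fy"]*d[1]/-d[2]])
E
python3 - <<'E'
from h import *
for n in ["top","side"]:
    im=grab_frame(n); c=camera_info(n); print(n,{k:(np.round(v,4) if not isinstance(v,(dict,str)) else v) for k,v in c.items()})
    cv2.imwrite(f"pics/{n}0.png",im[:,:,::-1])
    for t in ["rack","spare","lying","tray"]:
        for r in cut_out(n,t)[:6]:
            print(t,round(r["conf"],2),r["rect"],r["region"].sum())
s=sense();print(s["time"],s["eef_pos"],s["tcp_rot"],s["width"],s["force"])
try: print(grip_point_offset)
except Exception as e: print(e)
E
```

```text
top {'fx': np.float64(492.0564), 'fy': np.float64(492.0564), 'cx': np.float64(319.4489), 'cy': np.float64(200.1974), 'eye': array([0.4838, 0.0072, 1.1945]), 'attitude': array([ 0.7132,  0.0378, -0.044 , -0.6986])}
rack 0.9 [274.7, 171.8, 366.6, 215.6] 1420
spare 0.56 [272.6, 243.2, 292.9, 260.3] 218
lying 0.89 [441.1, 235.9, 470.9, 263.4] 379
lying 0.82 [427.0, 196.1, 447.6, 220.3] 335
tray 0.83 [141.7, 218.4, 231.1, 290.3] 5073
tray 0.49 [181.3, 123.2, 217.8, 196.1] 1931
tray 0.48 [275.2, 173.6, 367.1, 215.6] 1461
side {'fx': np.float64(362.0054), 'fy': np.float64(362.0054), 'cx': np.float64(316.8825), 'cy': np.float64(204.1461), 'eye': array([0.3466, 0.4385, 0.7129]), 'attitude': array([-0.2696, -0.0855,  0.3163,  0.9055])}
rack 0.61 [263.6, 188.9, 347.0, 248.1] 1066
spare 0.65 [332.4, 252.6, 359.6, 278.5] 463
lying 0.82 [368.5, 141.3, 382.7, 161.3] 331
lying 0.58 [404.3, 141.2, 423.6, 164.6] 337
lying 0.22 [265.8, 185.2, 347.6, 249.3] 1192
tray 0.75 [211.4, 297.9, 345.6, 400.0] 7607
0.5 [ 0.22461379 -0.60992781  0.231279  ] [-4.29937825e-05  9.84482477e-01  1.75482908e-01  1.31522048e-05] 0.08558992295256135 [ 0.36474481 -0.21359982 -0.42365841]
0.0187
```

Run:
```python
import cv2,numpy as np
t=cv2.imread("pics/top0.png"); s=cv2.imread("pics/side0.png")
a=cv2.resize(t[110:310,130:490],None,fx=2.2,fy=2.2,interpolation=cv2.INTER_CUBIC)
cv2.imwrite("pics/topcrop.png",a)
b=cv2.resize(s[120:320,200:460],None,fx=3,fy=3,interpolation=cv2.INTER_CUBIC)
cv2.imwrite("pics/sidecrop.png",b)
```

```text
(no output)
```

View pics/topcrop.png

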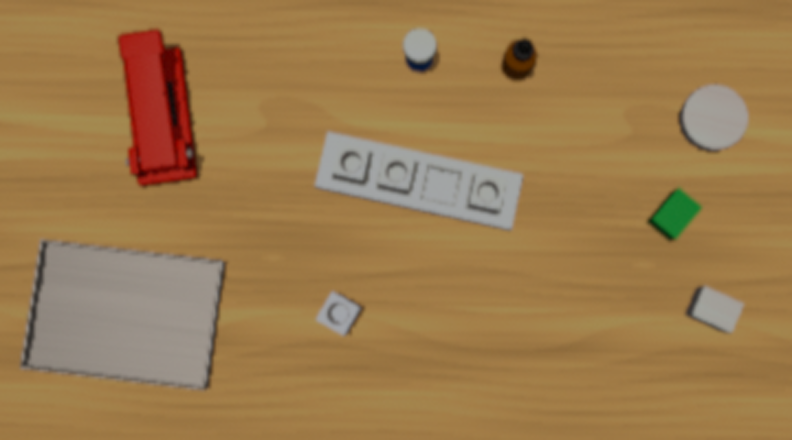

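View pics/sidecrop.png

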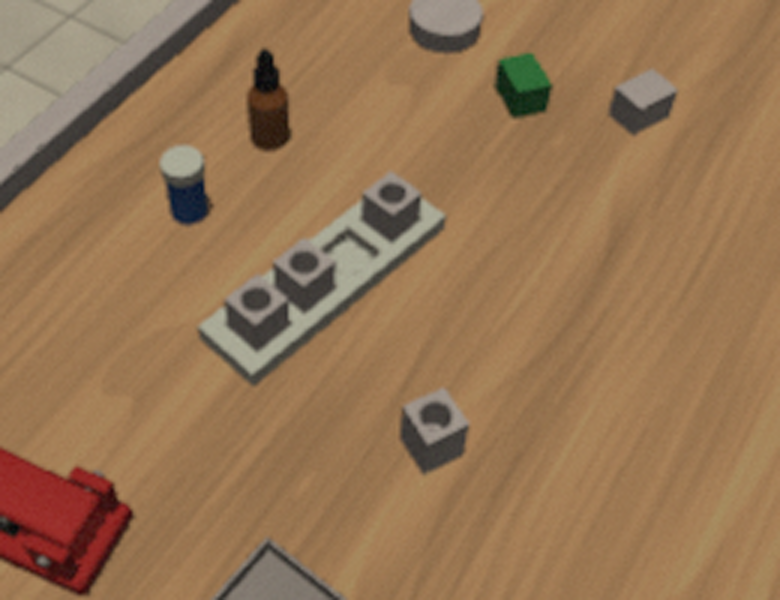

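Top picture: the spare is at about (284,252), the empty pocket at (330,194) (second from the right), and the tray at (186,254). Two blocks are shaped like the lying cup: a grey one at (455,250) and a green one at (437,207). The grey one is the cup meant, because green is excluded. In the side picture neither visible side of the grey block shows a hole, so I need the wrist camera for that.

```bash
cat >> h.py <<'E'
def poly(c,reg,z):
    cs,_=cv2.findContours(reg.astype(np.uint8),cv2.RETR_EXTERNAL,cv2.CHAIN_APPROX_NONE)
    k=max(cs,key=cv2.contourArea)[:,0,:]
    w=np.array([world(c,u,v,z)[:2] for u,v in k])
    (cx,cy),(a,b),t=cv2.minAreaRect((w*1000).astype(np.float32))
    if a<b: a,b,t=b,a,t+90   # t: direction of long side, deg from world x
    return np.round([cx,cy,a,b,(t+90)%180-90],1)
E
python3 - <<'E'
from h import *
grab_frame("top"); c=camera_info("top")
for t,z in [("rack",.018),("spare",.046),("lying",.034),("tray",.018)]:
    for r in cut_out("top",t)[:2]: print(t,round(r["conf"],2),poly(c,r["region"],z))
im=grab_frame("wrist"); c=camera_info("wrist"); print(c)
for r in cut_out("wrist","lying"): print(r["conf"],r["rect"])
cv2.imwrite("pics/w0.png",im[:,:,::-1])
R_=rot(sense()["tcp_rot"]); print("cam in tool",R_.T@(np.array(c["eye"])-sense()["eef_pos"]), (R_.T@att(c)).round(3))
print("pocket",world(camera_info("top"),330.5,194,.018),"lying",world(camera_info("top"),455.5,250.5,.034),"spare",world(camera_info("top"),283.8,252,.046))
E
```

```text
rack 0.92 [639.8  -2.5 220.7  65.8  78.9]
spare 0.58 [494.   78.5  34.3  32.4  60.5]
lying 0.8 [ 607.5 -279.2   52.1   37.   -39.6]
lying 0.76 [ 506.5 -321.2   55.6   37.8   66.3]
tray 0.92 [488.6 313.4 202.4 140.2  84.2]
{'fx': 325.70274755640884, 'fy': 325.70274755640884, 'cx': 319.38902149104234, 'cy': 196.67109360199467, 'eye': array([ 0.30246009, -0.58203198,  0.37381871]), 'attitude': array([ 0.80954527, -0.13239531,  0.09310631, -0.56430413])}
cam in tool [ 0.0826889   0.00068612 -0.14249117] [[ 0.     0.948  0.319]
 [ 1.    -0.001  0.001]
 [ 0.001  0.319 -0.948]]
pocket [ 0.63627602 -0.02820002  0.018     ] lying [ 0.50650023 -0.3242094   0.034     ] spare [0.4946955  0.07859562 0.046     ]
```

View pics/w0.png

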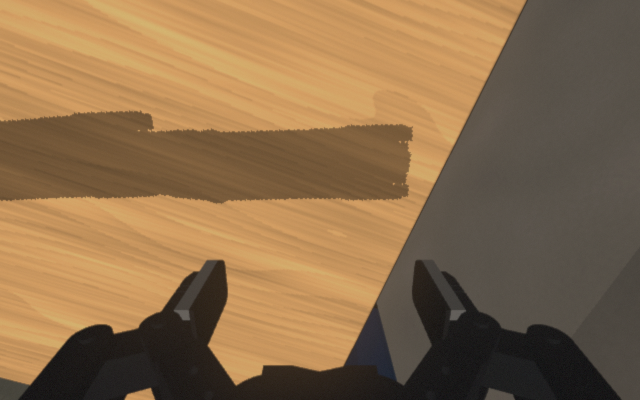

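step_arm([
  [0,0,0],
  [0,0,0],
  [0,0,0],
  [0,0,0],
  [0.115,0.0237,0],
  [0.115,0.0237,0],
  [0.115,0.0237,0],
  [0.115,0.0237,0],
  [0.115,0.0237,0],
  [0.115,0.0237,0],
  [0.115,0.0237,0],
  [0.115,0.0237,0],
], spin=[-0.056,-0.056,-0.056,-0.056,0,0,0,0,0,0,0,0])

```text
time: 2.35
eef_pos: [0.5346, -0.2548, 0.2316]
tcp_rot: [0.0, 0.864, 0.504, 0.0]
force: [-0.0, -0.8, -0.2]
width: 0.0853
finger_force: 0.0
```

Run:
```python
from h import *
c=camera_info("wrist"); im=grab_frame("wrist")
for r in cut_out("wrist","lying"): print(r["conf"],r["rect"],poly(c,r["region"],.034))
p=proj(c,[.5065,-.3212,.02]); print(p)
u,v=int(p[0]),int(p[1]); k=im[max(0,v-80):v+80,max(0,u-110):u+110]
cv2.imwrite("pics/w1.png",cv2.resize(k,None,fx=3.4,fy=3.4,interpolation=cv2.INTER_CUBIC)[:,:,::-1])
```

```text
0.71 [310.1, 204.2, 343.4, 248.3] [ 510.4 -318.9   58.5   35.5   66.7]
0.71 [367.9, 136.2, 422.1, 175.4] [ 609.7 -279.4   51.4   37.6  -39.4]
[325.7654635  224.55397845]
```

View pics/w1.png

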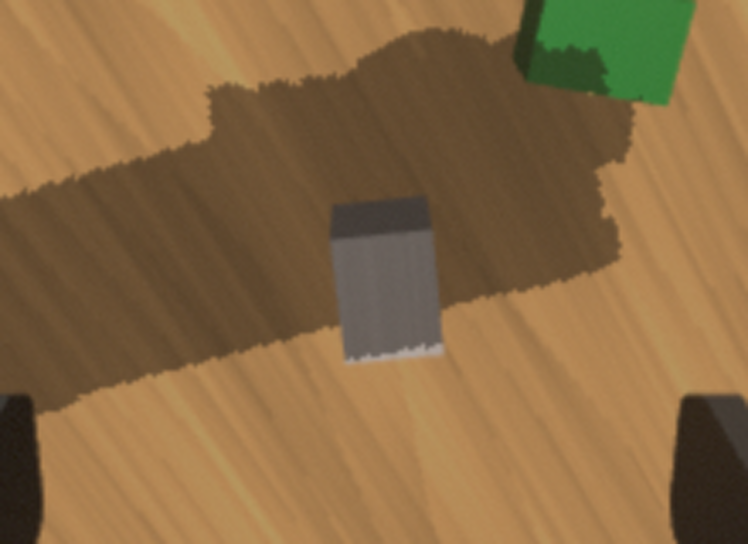

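The grey block at (325,225) in the wrist picture shows a plain end on its +y side, so it is solid there and the mouth should face -y. The green block above it is the look-alike. I go to the spare next.

step_arm([
  [0.09,-0.0665,0],
  [0.09,-0.0665,0],
  [0.09,-0.0665,0],
  [0.09,-0.0665,0],
  [0.09,-0.0665,0],
  [0.09,-0.0665,0],
  [0,0,0],
  [0,0,0],
], spin=[0,0,0,0,0,0,0,0])

```text
time: 3.45
eef_pos: [0.4927, 0.0765, 0.2314]
tcp_rot: [0.0, 0.864, 0.504, -0.0]
force: [-0.3, 0.6, -0.7]
width: 0.0851
finger_force: 0.0
```

Run:
```python
from h import *
c=camera_info("wrist"); im=grab_frame("wrist"); s=sense(); print(s["time"],s["eef_pos"])
np.savez("w2.npz",im=im,eye=c["eye"],att=c["attitude"])
print("pred spare",proj(c,[.494,.0785,.046]),"pocket",proj(c,[.636,-.028,.018]))
for t,z in [("spare",.046),("rack",.018),("tray",.018)]:
    for r in cut_out("wrist",t): print(t,r["conf"],r["rect"],poly(c,r["region"],z))
g=im.copy()
cv2.imwrite("pics/w2.png",g[:,:,::-1])
```

```text
3.5 [0.49278095 0.07566025 0.2313375 ]
pred spare [318.95720985 168.56651038] pocket [473.97028271 182.42868934]
spare 0.76 [299.6, 142.5, 336.1, 182.9] [497.2  84.2  39.7  35.   60.6]
rack 0.58 [419.0, 48.5, 511.6, 250.1] [640.   -1.3 222.2  69.   78.8]
tray 0.96 [137.4, 0.0, 306.1, 83.8] [484.5 254.  139.7  83.7  -5.7]
```

View pics/w2.png

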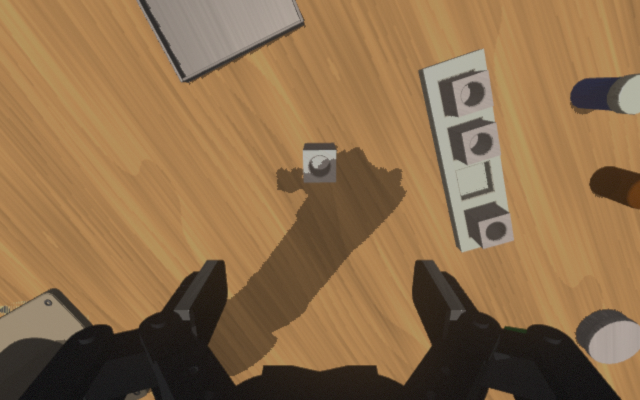

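The wrist picture shows the spare's top at (319,168), hole up and square to the jaws. The empty pocket is at (477,181), between the cups at (479,143) and (494,230). I go down and grasp the spare near its top.

step_arm([
  [0.005,0,0.08],
  [0,0,0.1],
  [0,0,0.1],
  [0,0,0.09],
  [0,0,0.04],
  [0,0,0.018],
  [0,0,0],
], spin=[0,0,0,0,0,0,0])

```text
time: 4.53
eef_pos: [0.494, 0.0787, 0.0172]
tcp_rot: [0.0, 0.864, 0.504, -0.0]
force: [-0.1, 0.1, -0.4]
width: 0.0855
finger_force: 0.0
```

step_arm([
  [0,0,0],
  [0,0,0],
  [0,0,0],
  [0,0,0],
  [0,0,0],
  [0,0,0],
], spin=[0,0,0,0,0,0], jaw=0, grip_force=40)

```text
time: 5.28
eef_pos: [0.4943, 0.0794, 0.0181]
tcp_rot: [0.0, 0.864, 0.504, 0.001]
force: [-0.4, -0.6, 4.8]
width: 0.0334
finger_force: 40.5
```

step_arm([
  [0,0,-0.05],
  [0,0,-0.1],
  [0,0,-0.06],
  [0,0,0],
  [0,0,0],
  [-0.039,0.08,0],
  [-0.039,0.08,0],
  [-0.039,0.08,0],
  [-0.039,0.08,0],
  [0,0,0],
  [0,0,0],
], spin=[0,0,0,-0.0511,-0.0511,0,0,0,0,0,0])

```text
time: 6.65
eef_pos: [0.6348, -0.0275, 0.1219]
tcp_rot: [-0.001, 0.772, 0.636, -0.0]
force: [0.3, -0.1, -0.8]
width: 0.0333
finger_force: 40.3
```

Run:
```python
from h import *
c=camera_info("wrist"); im=grab_frame("wrist"); s=sense(); print(s["time"],s["eef_pos"],s["width"],s["finger_force"])
np.savez("w3.npz",im=im,eye=c["eye"],att=c["attitude"],tcp=s["eef_pos"],q=s["tcp_rot"])
for t,z in [("rack",.018),("spare",.05)]:
    for r in cut_out("wrist",t): print(t,r["conf"],r["rect"],poly(c,r["region"],z))
print(proj(c,[.636,-.028,.018]))
k=im[100:400,120:520]
cv2.imwrite("pics/w3.png",cv2.resize(k,None,fx=2,fy=2,interpolation=cv2.INTER_CUBIC)[:,:,::-1])
```

```text
6.7 [ 0.63464525 -0.02687299  0.12211627] 0.03346847884347849 40.281495451927185
rack 0.86 [276.5, 2.3, 370.4, 236.4] [647.9  21.  172.4  62.9  78.8]
rack 0.67 [291.9, 23.5, 354.0, 83.0] [658.3  73.6  39.6  39.  -11. ]
spare 0.94 [274.7, 210.9, 362.9, 328.8] [625.6 -78.   98.2  64.2  79.2]
spare 0.57 [277.1, 0.2, 372.1, 239.7] [647.6  24.4 151.6  55.3  78.8]
[320.45983386 196.02627734]
```

View pics/w3.png

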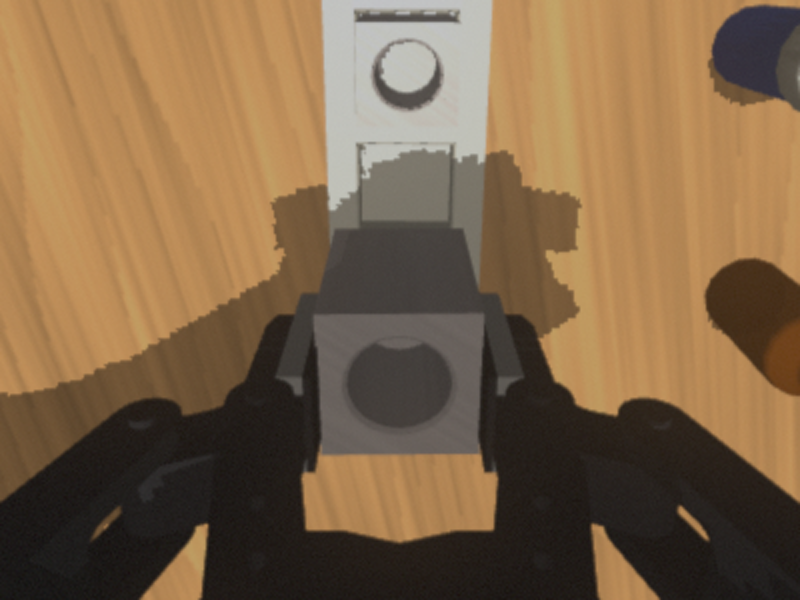

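Run:
```python
from h import *
d=np.load("w3.npz"); im=d["im"]; c=dict(camera_info("wrist")); c["eye"]=d["eye"]; c["attitude"]=d["att"]
T=rot(d["q"]); tcp=d["tcp"]
def loc(x,y,z): # crop px -> tool-frame x,y mm rel. TCP
    w=world(c,120+x/2,100+y/2,z); return (T.T@(w-tcp))[:2]*1000
print("yaw",np.degrees(np.arctan2(T[1,0],T[0,0])))
for n,a in dict(topedge=(405,143,.018),left=(358,180,.018),right=(453,180,.018),rackL=(329,150,.018),rackR=(486,150,.018),rackL2=(323,20,.018),rackR2=(490,20,.018),fl=(405,222,.004)).items(): print(n,loc(*a).round(1))
zt=tcp[2]-.0175+.046
for n,a in dict(cupTL=(315,314),cupTR=(484,314),cupBL=(321,454),cupBR=(480,454)).items(): print(n,loc(*a,zt).round(1))
for n,a in dict(bL=(333,229),bR=(463,229)).items(): print(n,loc(*a,zt-.046).round(1))
g=cv2.cvtColor(im,cv2.COLOR_RGB2GRAY).astype(int)
print(g[182:206:4,270:375].mean(0).round().astype(int).tolist()); print(g[160:218,312:332].mean(1).round().astype(int).tolist())
```

```text
yaw 79.00028446459702
topedge [19.2  3.3]
left [  4.1 -15.3]
right [ 4.1 22.4]
rackL [ 16.4 -26.4]
rackR [16.4 34.9]
rackL2 [ 65.6 -26.8]
rackR2 [65.5 34.3]
fl [-19.1   3.5]
cupTL [ 18.1 -15.5]
cupTR [18.1 17.7]
cupBL [-15.4 -15.6]
cupBR [-15.4  18.2]
bL [ 17.8 -16.4]
bR [17.8 17.9]
[125, 124, 124, 124, 123, 123, 122, 123, 124, 124, 123, 122, 122, 137, 176, 190, 192, 190, 185, 183, 182, 178, 178, 178, 176, 168, 166, 163, 145, 114, 97, 128, 135, 142, 140, 130, 120, 119, 120, 119, 119, 119, 119, 119, 119, 119, 119, 119, 119, 119, 118, 119, 118, 118, 119, 119, 118, 118, 118, 118, 118, 119, 118, 118, 118, 118, 118, 118, 118, 118, 118, 118, 118, 116, 106, 86, 99, 111, 116, 117, 116, 116, 117, 116, 117, 117, 117, 117, 118, 119, 117, 112, 98, 93, 92, 92, 92, 91, 90, 90, 90, 93, 95, 95, 96]
[190, 190, 190, 191, 192, 192, 192, 192, 192, 192, 189, 166, 182, 190, 188, 172, 154, 146, 147, 139, 126, 120, 120, 120, 120, 119, 120, 119, 119, 119, 119, 119, 119, 119, 118, 118, 118, 118, 118, 118, 118, 117, 118, 117, 117, 117, 117, 117, 117, 115, 97, 80, 76, 75, 71, 68, 68, 68]
```

The wrist picture puts the pocket mouth at x 298 to 346 with its far edge at row 171. The held cup is about 2.7 mm too far left and 0.6 mm too far forward, so I shift it and lower it to just above the rack.

step_arm([
  [-0.0012,0.0054,0],
  [0,0,0.06],
  [0,0,0.06],
  [0,0,0.036],
  [0,0,0],
  [0,0,0],
], spin=[0,0,0,0,0,0])

```text
time: 7.55
eef_pos: [0.6393, -0.0289, 0.0453]
tcp_rot: [0.001, 0.772, 0.636, 0.001]
force: [-1.0, 0.2, -0.6]
width: 0.0331
finger_force: 40.3
```

Run:
```python
from h import *
c=camera_info("wrist"); im=grab_frame("wrist"); s=sense(); print(s["time"],s["eef_pos"],s["force"])
np.savez("w4.npz",im=im,eye=c["eye"],att=c["attitude"],tcp=s["eef_pos"],q=s["tcp_rot"])
k=im[130:360,200:440]
cv2.imwrite("pics/w4.png",cv2.resize(k,None,fx=2.6,fy=2.6,interpolation=cv2.INTER_CUBIC)[:,:,::-1])
```

```text
7.6 [ 0.63945832 -0.0289699   0.04556469] [-1.33269788 -0.73536113 -0.30254963]
```

View pics/w4.png

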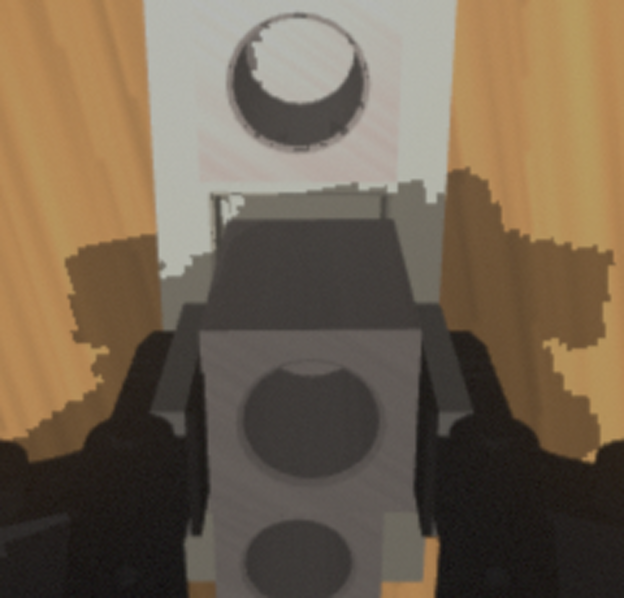

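Run:
```python
from h import *
d=np.load("w4.npz"); im=d["im"]; c=dict(camera_info("wrist")); c["eye"]=d["eye"]; c["attitude"]=d["att"]
T=rot(d["q"]); tcp=d["tcp"]
def loc(x,y,z):
    w=world(c,200+x/2.6,130+y/2.6,z); return ((T.T@(w-tcp))[:2]*1000).round(1)
for n,a in dict(top=(300,194,.018),left=(212,215,.018),right=(386,215,.018),rackL=(149,100,.018),rackR=(453,100,.018),rackL2=(158,225,.018),rackR2=(445,225,.018)).items(): print(n,loc(*a))
zb=tcp[2]-.0175
print("base",loc(222,220,zb),loc(395,220,zb)," top",loc(201,330,zb+.046),loc(420,330,zb+.046),loc(409,512,zb+.046))
g=cv2.cvtColor(im,cv2.COLOR_RGB2GRAY).astype(int)
print(g[209:214,250:400].mean(0).round().astype(int).tolist())
print(sense()["eef_pos"])
```

```text
top [20.3 -1.8]
left [ 15.5 -20.7]
right [15.5 16.7]
rackL [ 40.8 -32.7]
rackR [40.8 29.7]
rackL2 [ 13.1 -32.5]
rackR2 [13.1 29.5]
base [ 18.3 -17.5] [18.3 17.6]  top [ 18.8 -16. ] [18.8 17.1] [-14.7  16.7]
[147, 145, 145, 144, 145, 145, 144, 141, 138, 145, 173, 179, 179, 179, 179, 180, 179, 179, 180, 179, 180, 179, 179, 179, 179, 179, 179, 179, 179, 177, 165, 141, 114, 76, 90, 146, 175, 174, 162, 167, 162, 132, 117, 113, 111, 110, 110, 110, 110, 110, 110, 110, 110, 110, 109, 110, 110, 110, 110, 110, 110, 110, 110, 110, 110, 110, 110, 110, 110, 110, 109, 110, 109, 109, 109, 110, 110, 109, 109, 109, 109, 109, 109, 109, 109, 109, 109, 109, 109, 109, 108, 109, 109, 109, 108, 105, 86, 74, 85, 96, 104, 108, 109, 109, 110, 109, 109, 108, 108, 108, 108, 108, 109, 108, 108, 109, 109, 109, 108, 108, 105, 91, 87, 86, 84, 83, 83, 84, 86, 88, 89, 90, 90, 90, 89, 89, 89, 89, 89, 89, 88, 89, 102, 135, 137, 136, 138, 140, 142, 143]
[ 0.63945832 -0.0289699   0.04556469]
```

step_arm([
  [0.0005,-0.0038,0],
  [0,0,0],
  [0,0,0],
], spin=[0,0,0])

```text
time: 7.98
eef_pos: [0.6367, -0.0285, 0.0447]
tcp_rot: [0.0, 0.772, 0.636, 0.0]
force: [-0.0, 0.2, -1.2]
width: 0.0335
finger_force: 40.3
```

Run:
```python
from h import *
P=[]
for i in range(5):
    c=camera_info("wrist"); im=grab_frame("wrist"); s=sense(); P.append(s["eef_pos"]); 
P=np.array(P); print(P.round(4).tolist(), s["time"])
T=rot(s["tcp_rot"]); tcp=P.mean(0)
g=cv2.cvtColor(im,cv2.COLOR_RGB2GRAY).astype(int)
print(g[209:214,250:400].mean(0).round().astype(int).tolist())
print(g[195:225,310:330].mean(1).round().astype(int).tolist())
```

```text
[[0.6367, -0.0286, 0.0446], [0.6367, -0.0285, 0.0445], [0.6366, -0.0285, 0.0444], [0.6366, -0.0285, 0.0443], [0.6366, -0.0285, 0.0443]] 8.225
[143, 145, 145, 146, 145, 144, 144, 144, 144, 144, 143, 140, 138, 138, 152, 175, 178, 179, 179, 178, 179, 178, 179, 178, 178, 178, 178, 178, 178, 178, 179, 178, 178, 178, 174, 157, 137, 101, 80, 116, 169, 165, 148, 116, 110, 109, 109, 109, 109, 109, 110, 109, 110, 109, 110, 109, 110, 110, 109, 109, 110, 109, 110, 109, 109, 108, 109, 109, 110, 109, 109, 109, 108, 109, 109, 109, 109, 109, 109, 109, 109, 109, 108, 109, 109, 109, 108, 108, 109, 108, 108, 109, 109, 108, 108, 109, 108, 109, 108, 108, 103, 80, 73, 82, 96, 102, 108, 108, 109, 108, 108, 108, 108, 108, 108, 108, 108, 108, 108, 108, 108, 108, 108, 108, 108, 106, 93, 87, 86, 84, 83, 82, 85, 87, 88, 88, 90, 90, 89, 89, 90, 92, 92, 99, 128, 142, 143, 141, 138, 136]
[172, 172, 172, 172, 173, 175, 178, 177, 163, 133, 111, 109, 110, 110, 110, 110, 109, 109, 107, 82, 68, 65, 65, 65, 65, 65, 64, 64, 64, 64]
```

step_arm([
  [0.0003,0.0008,0],
  [0,0,0.008],
  [0,0,0.008],
  [0,0,0.008],
  [0,0,0.008],
  [0,0,0],
], spin=[0,0,0,0,0,0])

```text
time: 8.98
eef_pos: [0.6367, -0.0284, 0.0278]
tcp_rot: [-0.0, 0.772, 0.636, -0.0]
force: [-0.2, -0.4, -0.7]
width: 0.0333
finger_force: 40.3
```

It has entered the pocket without contact force, so I lower it the rest of the way.

step_arm([
  [0,0,0.006],
  [0,0,0.006],
  [0,0,0],
], spin=[0,0,0])

```text
time: 9.35
eef_pos: [0.6371, -0.0284, 0.0223]
tcp_rot: [0.0, 0.772, 0.636, 0.0]
force: [-0.5, -0.5, -0.4]
width: 0.0338
finger_force: 40.4
```

step_arm([
  [0,0,0],
  [0,0,0],
  [0,0,0],
  [0,0,0],
  [0,0,-0.02],
  [0,0,-0.06],
  [0,0,-0.12],
  [0,0,-0.12],
  [0,0,-0.06],
], spin=[0,0,0,0,0,0,0,0,0], jaw=65, grip_force=20)

```text
time: 10.48
eef_pos: [0.6386, -0.0282, 0.2171]
tcp_rot: [0.002, 0.772, 0.636, 0.002]
force: [0.2, 0.4, -0.3]
width: 0.0553
finger_force: 0.0
```

Run:
```python
from h import *
s=sense();print(s["time"],s["eef_pos"],s["width"])
c=camera_info("wrist"); a=grab_frame("wrist"); b=grab_frame("side")
k=np.vstack([cv2.resize(a[50:300,200:480],(560,500))[::1,:,::-1][:300], cv2.resize(b[170:260,250:430],(560,280))[:,:,::-1]])
cv2.imwrite("pics/p5.png",k)
```

```text
10.475 [ 0.6386082  -0.0281626   0.21708152] 0.05527118957324633
```

View pics/p5.png

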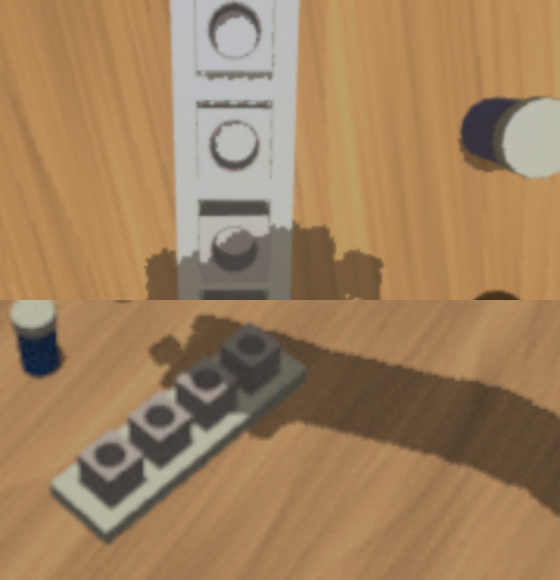

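All four cups are seated level in both views. Next I look at the lying cup's other end.

step_arm([
  [0,0,0],
  [0,0,0],
  [0,0,0],
  [0,0,0],
  [0,0,0],
  [0,0,0],
  [0,0,0],
  [0,0,0],
  [0,0,0],
  [0,0,0],
], spin=[0.057,0.057,0.057,0.057,0.057,0.057,0.057,0.057,0.057,0.057])

```text
time: 11.82
eef_pos: [0.6363, -0.0283, 0.2117]
tcp_rot: [0.0, 0.978, -0.208, -0.001]
force: [-0.3, 0.1, 0.4]
width: 0.0558
finger_force: 0.0
```

step_arm([
  [0.003,0.118,0],
  [0.003,0.118,0],
  [0.003,0.118,0],
  [0.003,0.118,0],
  [0.003,0.118,0],
  [0.003,0.118,0],
  [0.003,0.118,0],
  [0.003,0.118,0],
  [0,0,0],
], spin=[0,0,0,0,0,0,0,0,0])

```text
time: 12.95
eef_pos: [0.453, -0.4717, 0.2117]
tcp_rot: [0.002, 0.978, -0.21, -0.001]
force: [0.6, 0.2, -0.6]
width: 0.0553
finger_force: 0.0
```

Run:
```python
from h import *
s=sense();print(s["time"],s["eef_pos"],s["tcp_rot"])
c=camera_info("wrist"); im=grab_frame("wrist")
for r in cut_out("wrist","lying"): print(r["conf"],r["rect"],poly(c,r["region"],.034))
p=proj(c,[.5065,-.3212,.02]); print(p)
np.savez("w6.npz",im=im,eye=c["eye"],att=c["attitude"],tcp=s["eef_pos"],q=s["tcp_rot"])
u,v=int(p[0]),int(p[1]); u0,v0=max(0,u-60),max(0,v-45); print(u0,v0); k=im[v0:v0+90,u0:u0+120]
cv2.imwrite("pics/w6.png",cv2.resize(k,None,fx=6,fy=6,interpolation=cv2.INTER_CUBIC)[:,:,::-1])
```

```text
12.95 [ 0.45302986 -0.47168741  0.21167075] [ 0.00201828  0.97772563 -0.20987285 -0.00137802]
0.65 [141.1, 155.7, 199.6, 200.4] [ 508.8 -332.4   59.2   41.1   65.7]
0.64 [51.1, 77.7, 111.4, 135.7] [ 606.  -292.4   53.3   51.1   50.9]
[169.16718908 181.38204059]
109 136
```

View pics/w6.png

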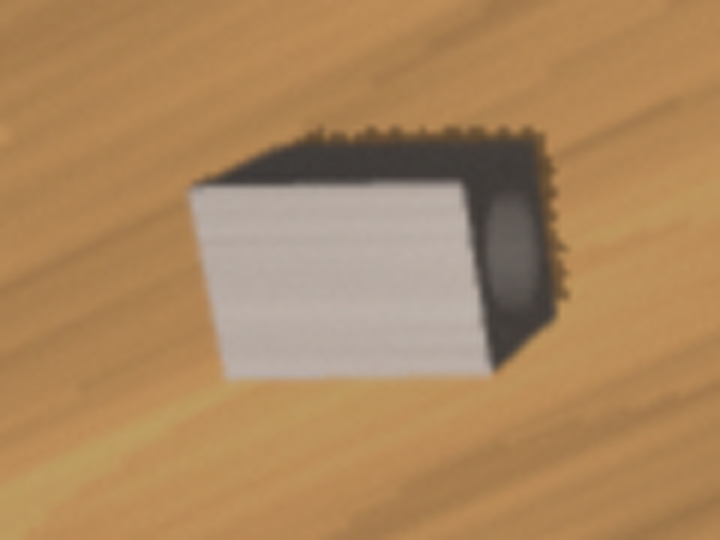

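The hole shows as an ellipse at crop (512,250), so the mouth faces -y. The top face corners are at crop (190,187), (465,181), (492,371) and (228,379), and I compute the pose from those.

Run:
```python
from h import *
d=np.load("w6.npz"); c=dict(camera_info("wrist")); c["eye"]=d["eye"]; c["attitude"]=d["att"]
W=np.array([world(c,109+x/6,136+y/6,.034)[:2] for x,y in [(190,187),(465,181),(492,371),(228,379)]])
print(W.round(4).tolist(),W.mean(0)); a=(W[0]+W[3]-W[1]-W[2])/2; b=(W[0]+W[1]-W[2]-W[3])/2
print(np.linalg.norm(a),np.linalg.norm(b),np.degrees(np.arctan2(a[1],a[0])),np.degrees(np.arctan2(b[1],b[0])))
c=camera_info("top")
for t in [.034]:
  print(world(c,455.5,250.5,t))
s=sense(); print(s["eef_pos"])
```

```text
[[0.5318, -0.311], [0.5138, -0.3534], [0.4831, -0.3399], [0.5006, -0.2975]] [ 0.50731962 -0.32543781]
0.04598570484262291 0.03384801769104093 67.28024926299453 -23.53425670834202
[ 0.50650023 -0.3242094   0.034     ]
[ 0.45761152 -0.46549115  0.21150018]
```

step_arm([
  [0,0,0],
  [0,0,0],
  [0,0,0],
  [0,0,0],
  [0,0,0],
  [0,0,0],
  [0,0,0],
  [0,0,0],
  [0,0,0],
], spin=[-0.0562,-0.0562,-0.0562,-0.0562,-0.0562,-0.0562,-0.0562,-0.0562,-0.0562])

```text
time: 14.18
eef_pos: [0.46, -0.463, 0.2122]
tcp_rot: [-0.001, 0.829, 0.559, 0.0]
force: [-0.6, 0.6, 0.1]
width: 0.0556
finger_force: 0.0
```

step_arm([
  [0.089,-0.0066,0],
  [0.089,-0.0066,0],
  [0.089,-0.0066,0],
  [0,0,0.1],
  [0,0,0.1],
  [0,0,0.1],
  [0,0,0],
  [0,0,0],
], spin=[0,0,0,0,0,0,0,0])

```text
time: 15.18
eef_pos: [0.5023, -0.3377, 0.0639]
tcp_rot: [0.001, 0.832, 0.555, 0.001]
force: [0.2, -0.6, 0.9]
width: 0.0555
finger_force: 0.0
```

step_arm([
  [-0.003,0,0.04],
  [0,0,0.04],
  [0,0,0.03],
  [0,0,0.008],
  [0,0,0],
  [0,0,0],
], spin=[0,0,0,0,0,0])

```text
time: 15.92
eef_pos: [0.5006, -0.34, 0.0038]
tcp_rot: [0.0, 0.832, 0.555, 0.0]
force: [0.1, 1.1, -0.6]
width: 0.0554
finger_force: 0.0
```

step_arm([
  [0,0,0],
  [0,0,0],
  [0,0,0],
  [0,0,0],
  [0,0,0],
], spin=[0,0,0,0,0], jaw=0, grip_force=20)

```text
time: 16.55
eef_pos: [0.5006, -0.3402, 0.0039]
tcp_rot: [0.001, 0.832, 0.555, 0.0]
force: [-0.5, 0.2, 6.2]
width: 0.0338
finger_force: 21.1
```

Gripped near the mouth. The tool cannot tilt, so I pivot the cup up about its solid-end bottom edge with a light grip, in small arc steps.

step_arm([
  [0.007,0,-0.0093],
  [0.007,0,-0.0093],
  [0.0092,0,-0.0073],
  [0.0092,0,-0.0073],
  [0.0108,0,-0.0045],
  [0.0108,0,-0.0045],
  [0,0,0],
], spin=[0,0,0,0,0,0,0])

```text
time: 17.42
eef_pos: [0.511, -0.3142, 0.0246]
tcp_rot: [0.0, 0.832, 0.555, 0.0]
force: [0.5, 0.0, -0.5]
width: 0.0337
finger_force: 20.5
```

```bash
cat > tilt.py <<'E'
from h import *
s=sense(); print(s["time"],s["eef_pos"],s["force"].round(1) if hasattr(s["force"],"round") else s["force"],s["width"])
T=rot(s["tcp_rot"]); tcp=np.array(s["eef_pos"])
gp=tcp-T[:,2]*.0187; ax=T[:,0]; up=np.array([0,0,1.])
def hull(c,th,off=39.,h=22.,dz=0.):
    # cup axis (solid->mouth) = -ax cos + up sin ; pad point at axial off, 'height' h above bottom side
    m=-ax*np.cos(th)+up*np.sin(th); n=ax*np.sin(th)+up*np.cos(th)
    o=gp-m*off/1e3-n*(h-17)/1e3+up*dz
    P=[o+m*a+n*b+T[:,1]*e for a in(0,.046) for b in(-.017,.017) for e in(-.017,.017)]
    q=np.array([proj(c,p) for p in P]).astype(np.float32)
    M=np.zeros((400,640),np.uint8); cv2.fillConvexPoly(M,cv2.convexHull(q).astype(np.int32),1); return M.astype(bool),min(p[2] for p in P)
for n in ("side","top"):
    c=camera_info(n); im=grab_frame(n); cv2.imwrite(f"pics/t_{n}.png",im[:,:,::-1])
    e=proj(c,gp)
    for r in cut_out(n,"lying")[:3]:
        x0,y0,x1,y1=r["rect"]
        if np.hypot((x0+x1)/2-e[0],(y0+y1)/2-e[1])>30: continue
        L=[]
        for t in range(-20,111,10):
            M,z=hull(c,np.radians(t)); L.append((round(float((M&r["region"]).sum()/(M|r["region"]).sum()),2),t))
        print(n,round(r["conf"],2),r["rect"],sorted(L)[::-1][:5])
E
python3 tilt.py
```

```text
17.425 [ 0.51102203 -0.31424102  0.02462227] [ 0.5  0.  -0.5] 0.03365736478647983
side 0.6 [395.0, 140.2, 416.8, 162.3] [(0.81, 10), (0.81, 0), (0.78, 20), (0.74, 30), (0.74, -10)]
```

```bash
sed -i 's/("side","top")/("side","wrist")/; s/>30: continue/>(90 if n=="wrist" else 30): continue/; s/\[:3\]:$/[:4]:/' tilt.py
python3 tilt.py
```

```text
17.625 [ 0.51023518 -0.31524915  0.02428997] [-0.7 -0.8 -1.5] 0.03374785691270548
side 0.82 [396.0, 141.8, 416.6, 160.2] [(0.73, 0), (0.72, 10), (0.71, 20), (0.69, 30), (0.67, -10)]
wrist 0.67 [272.9, 183.3, 365.9, 316.0] [(0.9, 0), (0.9, -10), (0.89, 10), (0.88, -20), (0.83, 20)]
```

The cup is carried level because 20 N of friction stops it turning. I ease the jaw opening in small steps so that it slips in rotation before it slips out.

step_arm([
  [0,0,0],
  [0,0,0],
  [0,0,0],
], spin=[0,0,0], jaw=38.5, grip_force=20)

```text
time: 18.2
eef_pos: [0.5105, -0.3149, 0.0244]
tcp_rot: [0.0, 0.832, 0.555, 0.0]
force: [1.1, 0.7, -1.2]
width: 0.0341
finger_force: 20.5
```

step_arm([
  [0,0,0],
  [0,0,0],
  [0,0,0],
], spin=[0,0,0], jaw=39.5)

```text
time: 18.58
eef_pos: [0.5105, -0.315, 0.0244]
tcp_rot: [0.0, 0.832, 0.555, 0.0]
force: [0.5, 0.4, -0.7]
width: 0.034
finger_force: 16.1
```

step_arm([
  [0,0,0],
  [0,0,0],
], spin=[0,0], jaw=39.8)

```text
time: 18.82
eef_pos: [0.5105, -0.3149, 0.0244]
tcp_rot: [-0.0, 0.832, 0.555, 0.0]
force: [-0.3, 0.3, -2.1]
width: 0.034
finger_force: 6.1
```

step_arm([
  [0,0,0],
  [0,0,0],
], spin=[0,0], jaw=40.0)

```text
time: 19.08
eef_pos: [0.5107, -0.315, 0.0246]
tcp_rot: [0.0, 0.832, 0.555, 0.0]
force: [1.0, 0.1, -0.2]
width: 0.0343
finger_force: 0.0
```

```bash
python3 tilt.py
```

```text
19.075 [ 0.5106746  -0.3150195   0.02457457] [ 1.   0.1 -0.2] 0.034257089022631644
side 0.73 [394.5, 146.1, 415.4, 167.0] [(0.47, 50), (0.47, 40), (0.47, 20), (0.46, 60), (0.46, 30)]
wrist 0.58 [281.6, 177.4, 357.1, 289.8] [(0.71, 40), (0.7, 30), (0.65, 50), (0.65, 0), (0.64, 20)]
```

```bash
cat > fit.py <<'E'
from tilt import *
R2={}
for n in ("side","wrist"):
    c=camera_info(n); grab_frame(n); e=proj(c,gp)
    for r in cut_out(n,"lying"):
        x0,y0,x1,y1=r["rect"]
        if np.hypot((x0+x1)/2-e[0],(y0+y1)/2-e[1])<(90 if n=="wrist" else 30): R2[n]=(c,r["region"]); break
L=[]
for t in range(-10,101,10):
  for off in range(21,50,4):
    for dz in np.arange(-.03,.021,.004):
      zmin=hull(R2["wrist"][0],np.radians(t),off,22,dz)[1]
      if zmin<-.004: continue
      v=[]
      for n,(c,g) in R2.items():
        M,_=hull(c,np.radians(t),off,22,dz); v.append((M&g).sum()/(M|g).sum())
      L.append((round(float(np.mean(v)),3),t,off,round(float(dz),3),round(float(zmin),3)))
for l in sorted(L)[::-1][:8]: print(l)
E
python3 fit.py
```

```text
19.275 [ 0.51059503 -0.31498049  0.02452833] [0.  0.3 0.9] 0.03411717670942309
side 0.71 [396.6, 145.5, 414.1, 167.3] [(0.47, 50), (0.47, 40), (0.47, 30), (0.47, 20), (0.46, 60)]
wrist 0.75 [278.1, 173.6, 356.1, 287.8] [(0.7, 40), (0.7, 30), (0.65, 0), (0.64, 50), (0.64, 20)]
(0.878, 0, 37, -0.022, -0.001)
(0.848, 10, 41, -0.018, -0.004)
(0.848, 0, 41, -0.018, 0.003)
(0.845, -10, 37, -0.022, -0.002)
(0.838, 10, 41, -0.014, 0.0)
(0.825, 10, 37, -0.018, -0.003)
(0.823, 0, 41, -0.022, -0.001)
(0.823, 0, 37, -0.018, 0.003)
```

The cup slipped free and dropped about 20 mm, and it lies flat again between the fingers. I go back down and lift with a much lighter grip while its solid edge stays on the bench.

step_arm([
  [-0.004,0,0],
  [-0.004,0,0.02],
  [0,0,0.018],
  [0,0,0],
], spin=[0,0,0,0], jaw=45)

```text
time: 20.18
eef_pos: [0.5081, -0.3182, 0.0041]
tcp_rot: [-0.001, 0.832, 0.555, -0.001]
force: [1.1, 1.0, 0.9]
width: 0.0384
finger_force: 0.0
```

step_arm([
  [0,0,0],
  [0,0,0],
  [0,0,0],
], spin=[0,0,0], jaw=39.88)

```text
time: 20.55
eef_pos: [0.509, -0.3186, 0.0056]
tcp_rot: [0.0, 0.832, 0.555, 0.0]
force: [0.7, 0.1, -1.1]
width: 0.0342
finger_force: 0.2
```

step_arm([
  [0,0,0],
  [0,0,0],
], spin=[0,0], jaw=39.82)

```text
time: 20.8
eef_pos: [0.509, -0.3187, 0.0056]
tcp_rot: [0.0, 0.832, 0.555, 0.0]
force: [-0.4, 0.3, 1.6]
width: 0.0339
finger_force: 0.9
```

step_arm([
  [0,0,0],
  [0.006,0,-0.0093],
  [0.007,0,-0.0093],
  [0.0092,0,-0.0073],
  [0.0092,0,-0.0073],
  [0,0,0],
], spin=[0,0,0,0,0,0], jaw=39.79)

```text
time: 21.55
eef_pos: [0.5157, -0.3035, 0.0225]
tcp_rot: [0.0, 0.832, 0.555, 0.0]
force: [0.1, 0.2, -0.2]
width: 0.034
finger_force: 0.6
```

```bash
python3 fit.py
```

```text
21.55 [ 0.51570321 -0.30354495  0.02249164] [ 0.1  0.2 -0.2] 0.034004165608712576
side 0.7 [397.0, 146.0, 413.5, 167.1] [(0.7, 40), (0.69, 30), (0.69, 20), (0.66, 50), (0.64, 10)]
wrist 0.82 [277.4, 189.9, 356.9, 300.7] [(0.92, 30), (0.91, 40), (0.87, 20), (0.86, 50), (0.81, 10)]
(0.794, 30, 37, -0.006, -0.002)
(0.789, 20, 37, -0.006, 0.002)
(0.773, 10, 33, -0.014, -0.0)
(0.77, 20, 37, -0.01, -0.002)
(0.768, 30, 37, -0.002, 0.002)
(0.763, -10, 29, -0.018, -0.001)
(0.762, 20, 41, -0.002, 0.004)
(0.762, 10, 37, -0.01, 0.003)
```

It is pivoting, at about 30° now. I continue the arc.

step_arm([
  [0.0108,0,-0.005],
  [0.0108,0,-0.005],
  [0.0116,0,-0.0017],
  [0.0116,0,-0.0017],
  [0,0,0],
], spin=[0,0,0,0,0])

```text
time: 22.58
eef_pos: [0.524, -0.2823, 0.0288]
tcp_rot: [-0.0, 0.832, 0.555, 0.0]
force: [-1.1, 0.0, 0.6]
width: 0.0339
finger_force: 1.3
```

```bash
python3 fit.py
```

```text
22.575 [ 0.52395502 -0.28233397  0.02878001] [-1.1  0.   0.6] 0.03390185078146984
side 0.71 [368.9, 139.4, 382.2, 159.2] [(0.0, 110), (0.0, 100), (0.0, 90), (0.0, 80), (0.0, 70)]
side 0.55 [389.0, 146.9, 408.7, 165.1] [(0.7, 40), (0.68, 50), (0.65, 70), (0.65, 60), (0.63, 30)]
wrist 0.74 [278.9, 198.9, 358.5, 315.4] [(0.89, 60), (0.86, 50), (0.84, 70), (0.8, 20), (0.78, 40)]
(0.834, 50, 29, -0.014, -0.003)
(0.827, 50, 33, -0.006, 0.002)
(0.819, 60, 33, -0.01, -0.002)
(0.817, 30, 29, -0.01, 0.004)
(0.811, 40, 29, -0.01, 0.002)
(0.804, 50, 29, -0.01, 0.001)
(0.801, 50, 25, -0.018, -0.004)
(0.798, 60, 29, -0.014, -0.003)
```

step_arm([
  [0.0116,0,0.001],
  [0.0116,0,0.001],
  [0.0108,0,0.0044],
  [0.0108,0,0.0044],
  [0.004,0,0.002],
  [0,0,0],
], spin=[0,0,0,0,0,0])

```text
time: 23.72
eef_pos: [0.5333, -0.2606, 0.0222]
tcp_rot: [0.0, 0.832, 0.555, 0.0]
force: [1.2, 1.3, -0.3]
width: 0.0339
finger_force: 0.6
```

```bash
python3 fit.py
python3 - <<'E'
from h import *
c=camera_info("wrist"); a=grab_frame("wrist"); b=grab_frame("side")
k=np.hstack([cv2.resize(a[150:370,200:440],(480,440)),cv2.resize(b[110:200,350:440],(300,300))[:,:] if 0 else cv2.resize(b[120:200,350:430],(300,440))])[:,:,::-1]
cv2.imwrite("pics/p7.png",k)
E
```

```text
23.725 [ 0.53329131 -0.26063295  0.0221746 ] [ 1.2  1.3 -0.3] 0.03392983863841001
side 0.82 [369.2, 138.5, 382.6, 159.3] [(0.0, 110), (0.0, 100), (0.0, 90), (0.0, 80), (0.0, 70)]
side 0.51 [385.4, 151.7, 404.3, 173.2] [(0.57, 90), (0.57, 80), (0.56, 70), (0.53, 100), (0.52, 60)]
(0.458, 90, 49, 0.01, 0.002)
(0.458, 90, 45, 0.006, 0.002)
(0.458, 90, 41, 0.002, 0.002)
(0.458, 90, 37, -0.002, 0.002)
(0.458, 90, 33, -0.006, 0.002)
(0.458, 90, 29, -0.01, 0.002)
(0.458, 90, 25, -0.014, 0.002)
(0.458, 90, 21, -0.018, 0.002)
```

View pics/p7.png

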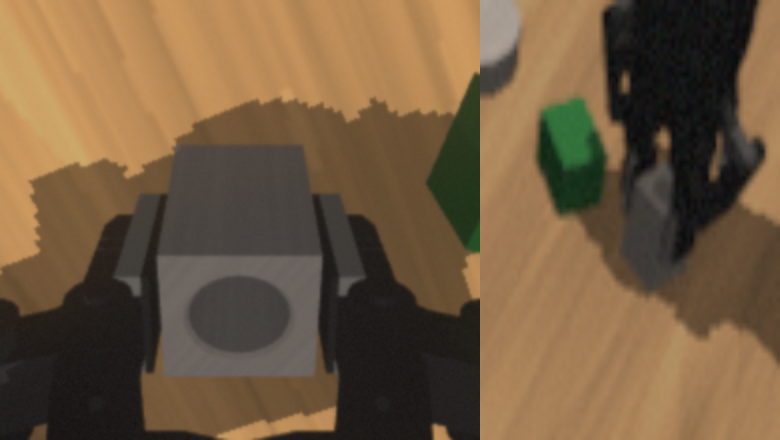

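Mouth up and nearly upright: the hole is at (239,314) in the crop. I release it so it settles on its base, then regrip it squarely.

step_arm([
  [0,0,0],
  [0,0,0],
  [0,0,0],
  [0,0,0],
], spin=[0,0,0,0], jaw=50)

```text
time: 24.72
eef_pos: [0.533, -0.261, 0.0223]
tcp_rot: [0.0, 0.832, 0.555, 0.0]
force: [0.1, 0.1, 0.2]
width: 0.0427
finger_force: 0.0
```

```bash
cat > up.py <<'E'
from h import *
s=sense(); print(s["time"],s["eef_pos"],s["width"])
T=rot(s["tcp_rot"]); tcp=np.array(s["eef_pos"])
c=camera_info("wrist"); im=grab_frame("wrist"); cv2.imwrite("pics/u.png",im[:,:,::-1])
for t in ("spare","lying"):
  for r in cut_out("wrist",t):
    x0,y0,x1,y1=r["rect"]
    if not(260<(x0+x1)/2<380 and r["conf"]>.4 and y1>230): continue
    g=r["region"]; best=[]
    for th in range(50,111,5):
      for dx in np.arange(-.02,.021,.004):
        for zb in (np.arange(0,.03,.004) if 0 else [0.]):
          a=np.radians(th); m=np.array([-np.cos(a),0,np.sin(a)]); n=np.array([np.sin(a),0,np.cos(a)])
          ax=np.array([T[:,0],-T[:,1],[0,0,1]]).T
          P=np.array([m*u+n*v+np.array([0,e,0]) for u in(0,.046) for v in(-.017,.017) for e in(-.017,.017)])
          P[:,2]-=P[:,2].min()-zb; W=np.array([tcp[0],tcp[1],0])+(P+[dx,0,0])@ax.T
          q=np.array([proj(c,p) for p in W]); M=np.zeros((400,640),np.uint8); cv2.fillConvexPoly(M,cv2.convexHull(q.astype(np.float32)).astype(np.int32),1); M=M>0
          best.append((round(float((M&g).sum()/(M|g).sum()),3),th,round(float(dx),3)))
    print(t,round(r["conf"],2),r["rect"],sorted(best)[::-1][:4])
g=cv2.cvtColor(im,cv2.COLOR_RGB2GRAY).astype(int)
print(g[200:360:2,310:330].mean(1).round().astype(int).tolist())
E
python3 up.py
```

```text
24.725 [ 0.53302679 -0.26099702  0.02232878] 0.042695063806126796
lying 0.85 [278.8, 219.9, 356.4, 331.0] [(0.925, 90, -0.004), (0.922, 95, -0.004), (0.89, 85, 0.0), (0.881, 100, -0.004)]
[142, 126, 111, 96, 90, 90, 90, 90, 90, 89, 74, 71, 71, 71, 71, 71, 70, 70, 70, 70, 70, 69, 69, 69, 69, 69, 69, 68, 69, 68, 68, 92, 106, 106, 106, 106, 106, 100, 97, 71, 66, 67, 66, 66, 66, 66, 66, 66, 66, 66, 66, 66, 66, 66, 66, 66, 67, 67, 80, 92, 101, 104, 103, 103, 102, 89, 87, 87, 87, 87, 87, 87, 87, 87, 87, 88, 89, 90, 90, 90]
```

It stands upright, with its centre about 4 mm behind the tool. I recentre, regrip and lift.

step_arm([
  [-0.008,0,0.01],
  [0,0,0.01],
  [0,0,0],
], spin=[0,0,0])

```text
time: 25.25
eef_pos: [0.5309, -0.2645, 0.0116]
tcp_rot: [-0.001, 0.832, 0.555, -0.0]
force: [0.9, 0.1, -0.0]
width: 0.0427
finger_force: 0.0
```

step_arm([
  [0,0,0],
  [0,0,0],
  [0,0,0],
  [0,0,0],
  [0,0,-0.04],
  [0,0,-0.1],
  [0,0,-0.1],
  [0,0,-0.08],
  [0,0,0],
], spin=[0,0,0,0,0,0,0,0,0], jaw=0, grip_force=50)

```text
time: 26.38
eef_pos: [0.534, -0.2656, 0.1773]
tcp_rot: [0.004, 0.832, 0.555, 0.002]
force: [0.3, -0.0, -1.2]
width: 0.0338
finger_force: 50.0
```

step_arm([
  [0.05,-0.026,0],
  [0.094,-0.048,0],
  [0.1,-0.051,0],
  [0.1,-0.051,0],
  [0.1,-0.051,0],
  [0.1,-0.051,0],
  [0.1,-0.051,0],
  [0.1,-0.051,0],
  [0.1,-0.051,0],
  [0.1,-0.051,0],
  [0.06,-0.031,0],
  [0.03,-0.015,0],
], spin=[0,0,0,0,0,0,0,0,0,0,0,0])

```text
time: 27.88
eef_pos: [0.4854, 0.3161, 0.172]
tcp_rot: [-0.0, 0.831, 0.556, -0.0]
force: [-0.1, -0.9, -1.0]
width: 0.0336
finger_force: 50.0
```

step_arm([
  [0,0,0.02],
  [0,0,0.02],
  [0,0,0],
  [0,0,0],
  [0,0,0],
  [0,0,0],
  [0,0,0],
], spin=[0,0,0,0,0,0,0])

```text
time: 28.75
eef_pos: [0.4868, 0.3142, 0.1525]
tcp_rot: [0.0, 0.832, 0.555, 0.0]
force: [0.5, -1.0, -1.4]
width: 0.033
finger_force: 50.0
```

Run:
```python
from h import *
s=sense(); print(s["time"],s["eef_pos"],s["width"],s["finger_force"])
for n in ("top","wrist","side"):
    im=grab_frame(n); c=camera_info(n); cv2.imwrite(f"pics/f_{n}.png",im[:,:,::-1])
    for t,z in (("tray",.018),("spare",.046),("lying",.17)):
        for r in cut_out(n,t)[:2]: print(n,t,round(r["conf"],2),r["rect"],poly(c,r["region"],z))
s=sense(); print(s["eef_pos"], s["finger_force"], max(np.abs(s["qvel"])))
```

```text
28.75 [0.48678905 0.31417406 0.15252989] 0.03299309148194514 50.038539469242096
top tray 0.82 [147.7, 218.0, 231.8, 289.1] [485.6 292.6 162.1 142.   84.7]
top tray 0.73 [280.3, 177.1, 296.4, 195.9] [657.2  70.8  40.2  37.   -9.7]
top spare 0.63 [318.9, 182.3, 337.4, 201.3] [635.1 -26.9  41.9  35.1  -7.6]
top lying 0.59 [424.7, 194.8, 450.7, 220.9] [ 593.  -245.7   47.    32.9  -39.4]
top lying 0.49 [166.1, 245.3, 182.6, 266.3] [481.3 301.3  37.1  21.4 -24. ]
wrist tray 0.71 [206.7, 37.1, 421.4, 267.3] [490.6 315.4 198.9 139.9  84.3]
wrist tray 0.57 [519.7, 288.4, 592.8, 365.5] [653.1  76.6  92.   71.2  78.5]
wrist lying 0.62 [275.2, 220.2, 363.8, 339.5] [487.2 313.6  60.4  38.9  67.4]
side tray 0.9 [212.4, 307.3, 345.7, 400.0] [489.4 315.4 201.1 142.7  83.6]
side lying 0.7 [373.8, 143.3, 384.0, 162.0] [ 538.7 -116.2   52.    25.1   84.8]
[0.48672083 0.31410759 0.15232238] 50.03850359469652 0.001601586725931543
```

```bash
python3 -c "
from bench import *
print(finish_job())"
```

```text
the job is handed in; nothing more can be done
None
```

I handed the job in at about 29 s of robot time, with no verdict shown: the spare is seated hole-up in the empty pocket and released, and the lying cup is held upright, hole-up, within a few millimetres of the tray's centre and about 14 cm above the bench.

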